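# Put the mixed-up cups back on their own saucers

## Task

The four cups on the counter all stand on the wrong saucers. Stand every cup upright in the well of its own saucer: the little round cup on the small round saucer, the big round cup on the large round saucer, the square cup on the square saucer and the tall beaker on the oblong saucer. Every saucer is taken, so park a cup on the empty cork mat to make room; it is china, so set it down gently rather than dropping it.

Things in the scene. Friction and masses are not known exactly. Their poses are not given: they have to be found in the camera images.
- espresso_cup: little round white china cup, 52 mm in diameter with straight sides from 20 mm up, 50 mm high, open at the top; foot 38 mm in diameter. One loop handle on its +y side reaches 21 mm beyond the wall (heights 13 to 44 mm). Origin: centre of the underside; z up. Grip it across its own x axis (clear of the handle). About 0.11 kg. Loose.
- coffee_cup: big round white china cup, 70 mm in diameter with straight sides from 20 mm up, 70 mm high, open at the top; foot 52 mm in diameter. One loop handle on its +y side reaches 30 mm beyond the wall (heights 18 to 61 mm). Origin: centre of the underside; z up. Grip it across its own x axis. About 0.22 kg. Loose.
- square_cup: square white china cup, 60 x 60 mm with flat upright sides from 5 mm up, 56 mm high, open at the top; foot 40 x 40 mm. One loop handle in the middle of its +y side reaches 25 mm beyond the wall (heights 14 to 49 mm). Origin: centre of the underside; z up. Grip it across its own x axis (its two flat sides without the handle). About 0.19 kg. Loose.
- latte_beaker: tall round white china beaker without a handle, 64 mm in diameter with straight sides from 20 mm up, 115 mm high, open at the top; foot 50 mm in diameter. Origin: centre of the underside; z up. About 0.28 kg. Loose.
- small_saucer: small round white saucer, 112 mm in diameter, rim 14 mm high; the flat floor of its well is 6 mm above the counter, about 72 mm across and marked by a faint grey ring. Origin: centre of the underside, below the middle of the well; z up. Loose, 0.16 kg.
- large_saucer: large round white saucer, 150 mm in diameter, rim 17 mm high; the flat floor of its well is 6 mm above the counter, about 88 mm across and marked by a faint grey ring. Origin: centre of the underside, below the middle of the well; z up. Loose, 0.30 kg.
- square_saucer: square white saucer, 124 x 124 mm, with a low upright rim 6 mm thick and 12 mm high; flat floor 6 mm above the counter. The well for the cup is its middle, marked by a faint grey ring 60 mm across. Origin: centre of the underside; z up. Loose, 0.28 kg.
- oblong_saucer: oblong white saucer, 100 mm (its x) by 146 mm (its y), with a low upright rim 6 mm thick and 12 mm high; flat floor 6 mm above the counter. The well for the beaker is nearer one end, marked by a faint grey ring 60 mm across; the rest is room for a biscuit. Origin: on the underside, below the middle of that ring, 50 mm from the saucer's -y end and 96 mm from its +y end; z up. Loose, 0.30 kg.
- cork_mat: round cork mat, 120 mm in diameter and 6 mm thick, empty at the start: the free spot. Fixed to the counter. Origin: centre of the underside; z up. (The other small things that stand about between the saucers are at most 95 mm high.)
Mind the look-alikes: they are no part of the job. Leave any green look-alike of the large_saucer alone.

How it is judged:
By the outcome, as a careful person would: the job done as asked, in the order asked, and still so for the second after the job is handed in, with the robot touching nothing.
It also fails if it takes over 144 s, if anything falls off the work surface, if the arm or the gripper's body presses on something with over 40 N, if the wrist force passes 120 N, or if a joint passes its speed limit or range.

## Robot

A 7-joint arm with a two-finger parallel gripper is mounted at the origin on the work surface. World frame = base frame: x ahead of the robot, y to its left, z up, the work surface at z = 0. Lengths are in mm, angles in rad, forces in N, time in s.
With the tool pointing down it reaches from about 350 to 900 mm from the base axis. Payload 19.9 kg.
Tool frame: the origin (TCP) lies midway between the tips of the shut fingers; the grasp point (between the pads) lies 19 mm behind it (r.grip_point_offset is the distance from the TCP to the grasp point, in mm); z points along the fingers, y is the line along which they close (so a half turn about z gives the same grasp; the last joint's range is limited). The gripper opens to 94 mm and grips with 3 to 60 N. Pads are 16 mm wide; open, the fingers measure 119 mm over their backs; the gripper's body (75 mm by 177 mm) begins 78 mm behind the grasp point.
Start: joints at [-1.266, 0.417, -0.01, 1.614, 0.005, 1.111, -0.053], TCP at [212.42, 587.772, 205.425] pointing down, gripper open.
Joint ranges: [-2.81, 2.81], [-0.39, 2.02], [-1.27, 1.25], [0.06, 2.57], [-1.19, 4.33], [0.19, 2], [-2.82, 2.82]. Speed limits (rad/s): [1.89, 1.89, 2.39, 2.39, 3.01, 3.01, 3.01].

## Interface

Orientations are given as a unit quaternion [x, y, z, w].
In Python, from workcell import r, imaging gives the robot as it stands. The module is installed in compiled form; this text tells all that it offers.
- The arm moves only by the tool carry_out, never from a script. Its argument "rows" is text: rows parted by semicolons, each of 7 numbers parted by spaces: the shift along the world's x, y, z in units of 50 mm (1.0 is 50 mm), then the turn, a rotation vector about the world's x, y, z in units of 8 degrees (1.0 is 8 degrees), then the opening, from -1 (shut) to 1 (fully open). In form: x y z rx ry rz gripper; .... A call has 1 to 10 rows; each row shifts and turns the commanded pose from where the row before left it; what a row does not reach is not made up. A row lasts 1/10 s, in which the tool goes at most 50 mm and 8.59 degrees, less where a joint would pass 70% of its speed; a pose out of reach is approached as far as the arm can. A call is refused whole if a number of a shift passes 1 or a number of a turn 1, either way. A call with a gripper value outside its range is refused whole. The fingers move at their own pace and stop on an object; "force" is the grip in N (left out, the last holds). Time passes only in rows, so rows that do not move let the fingers close. It gives the time, the measured TCP pose, the force, the opening and the grip force at its end, in the units of the state.
- r.state(): the state, without advancing time (a new reading comes with each control period).
- imaging.camera(name): name is "scene" or "top" or "wrist"; returns a dict with "image" (480x640x3 uint8, red, green, blue), "camera_matrix" (3x3 intrinsics, pixels), "position" and "orientation" of the camera in the world; the wrist camera has in their place "mount" (4x4, takes a point from camera to tool coordinates, whose origin is the TCP and whose axes are the flange's). Camera axes: x right, y up, looking along -z (the intrinsics and any distortion apply to the point x, -y, -z); pixel columns grow to the right and rows downward; lengths in mm; the calibration is good to about 2 mm. A picture is of the moment at which its call begins: read the wrist's pose just before it. There is no depth.
- r.close_job(): hands the job in; it is judged then, once.
The state is a dict: "clock": time; "q": joint angles; "dq": joint speeds; "effort": joint torques, N m; "tcp_pos": TCP position; "tool_rot": TCP orientation; "contact_force": force on the tool from outside, world axes, zero at the start; "ft_torque": the same for the moment, N m; "width": finger opening in mm; "finger_force": force on a finger pad.
Only numpy, scipy, OpenCV 4.12 (cv2) and the standard library are available. Lean on these libraries where they do the work, as an engineer would, in place of code of your own. Each camera call takes 0.05 s, during which the arm holds its last target. There are 200 camera calls.

## Working session

There is one attempt and no reset: what is moved stays moved. The work goes in short steps, Python scripts to look and compute and a tool call to move; the robot and the scene stay as the last step left them, time stands still between calls to the robot, and variables do not carry over. Pictures are saved under pics/ and viewed, at most 14 in all, crops included, and the job is handed in when it is done.

Besides the shell and the picture viewer there is one more tool, called after "Emit:" by a JSON object that holds its "fn" and its "kwargs". carry_out: Moves the arm, as the interface text tells. Its arguments: {"type":"object","properties":{"rows":{"type":"string"},"force":{"type":"number"}},"required":["rows"]}

```bash
mkdir -p pics; python3 - <<'E'
from workcell import r, imaging
import cv2
for n in ("top","scene"):
    c=imaging.camera(n); cv2.imwrite(f"pics/{n}0.png",c["image"][:,:,::-1])
    print(n,c["camera_matrix"],c["position"],c["orientation"],[k for k in c])
s=r.state(); print(s)
E
```

```text
top [[502.76112529   0.         328.40250094]
 [  0.         502.76112529 238.65569722]
 [  0.           0.           1.        ]] [ 299.75373927  -79.57135091 1286.38785762] [ 0.03324998 -0.05077318 -0.69903564  0.71250663] ['image', 'camera_matrix', 'position', 'orientation']
scene [[437.62322664   0.         321.41699587]
 [  0.         437.62322664 240.50479657]
 [  0.           0.           1.        ]] [1146.43728645 -339.4443868   739.81861037] [0.3244105  0.23999306 0.52953464 0.74615965] ['image', 'camera_matrix', 'position', 'orientation']
{'clock': 0.1, 'q': array([-1.26548417,  0.41791514, -0.01030711,  1.61409138,  0.00468811,
        1.11068045, -0.052992  ]), 'dq': array([ 0.00063425, -0.00137167, -0.00063817, -0.00089778, -0.000845  ,
       -0.00069016, -0.00059139]), 'effort': array([ 3.67259199e-03, -8.52593207e+01,  6.42021820e-01, -4.26704907e+01,
       -4.87385876e-02,  1.63027056e-02,  1.98169937e-05]), 'tcp_pos': array([212.33233008, 587.48164042, 204.89677991]), 'tool_rot': array([ 1.72531238e-01,  9.85003901e-01, -5.32166376e-04, -5.67423070e-05]), 'contact_force': array([-0.64446293, -0.49236343,  0.55581536]), 'ft_torque': array([-0.01844439, -0.01161589,  0.00027724]), 'finger_force': 0.0, 'width': 93.92466111890349}
```

View pics/top0.png

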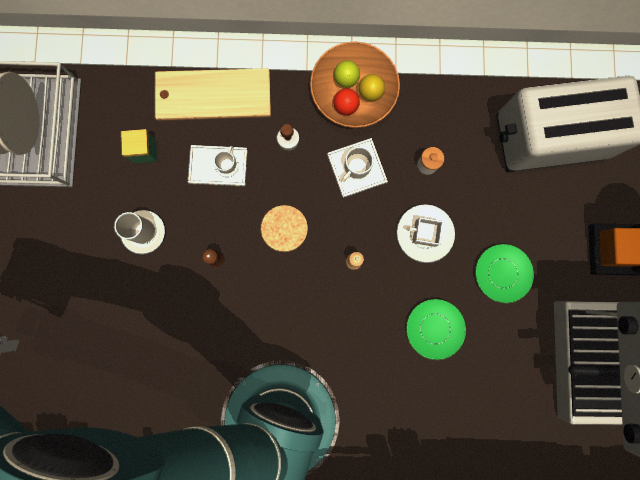

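View pics/scene0.png

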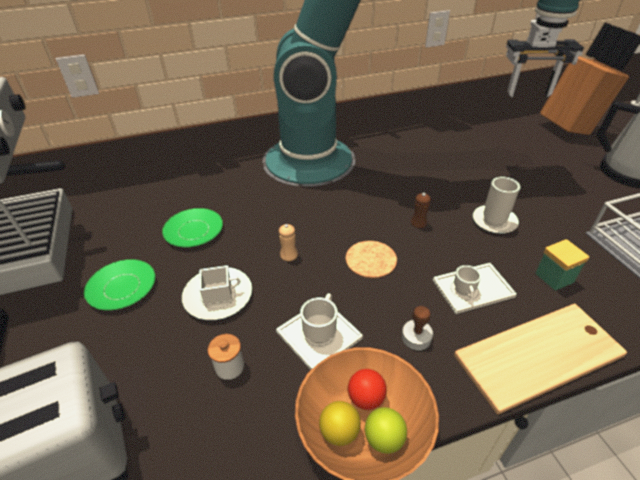

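The top view shows the espresso cup (225,160) on the oblong saucer, the beaker (130,228) on the small saucer, the coffee cup (357,162) on the square saucer and the square cup (427,232) on the large white saucer. The mat is at (284,228). The green plates at (504,273) and (436,329) are the look-alikes, and I will leave them alone: the large saucer is the white one at (427,233).

```bash
cat > h.py <<'E'
import numpy as np, cv2
from scipy.spatial.transform import Rotation as R
from workcell import r, imaging
def get(name):
    s=r.state(); c=imaging.camera(name); K=np.array(c["camera_matrix"])
    if name=="wrist":
        M=np.array(c["mount"]); Rt=R.from_quat(s["tool_rot"]).as_matrix()
        Rw=Rt@M[:3,:3]; p=Rt@M[:3,3]+s["tcp_pos"]
    else: Rw=R.from_quat(c["orientation"]).as_matrix(); p=np.array(c["position"])
    return c["image"],K,Rw,p
def to_world(uv,z,K,Rw,p):
    uv=np.atleast_2d(uv).astype(float)
    d=np.c_[(uv[:,0]-K[0,2])/K[0,0],-(uv[:,1]-K[1,2])/K[1,1],-np.ones(len(uv))]@Rw.T
    return (p+d*((z-p[2])/d[:,2])[:,None])[:,:2]
def to_px(X,K,Rw,p):
    c=(np.atleast_2d(X)-p)@Rw
    return np.c_[K[0,0]*c[:,0]/-c[:,2]+K[0,2],K[1,1]*c[:,1]/c[:,2]+K[1,2]]
def rect(cam,x0,x1,y0,y1,z,s,grid=50):
    "rectified view of plane z: image right = -y, up = +x; s px/mm"
    img,K,Rw,p=cam
    src=to_px([[x1,y1,z],[x1,y0,z],[x0,y0,z],[x0,y1,z]],K,Rw,p).astype(np.float32)
    W,H=int((y1-y0)*s),int((x1-x0)*s)
    o=cv2.warpPerspective(img,cv2.getPerspectiveTransform(src,np.float32([[0,0],[W,0],[W,H],[0,H]])),(W,H),flags=cv2.INTER_CUBIC)[:,:,::-1].copy()
    if grid:
        for x in range(int(np.ceil(x0/grid)*grid),int(x1),grid):
            v=int((x1-x)*s); cv2.line(o,(0,v),(W,v),(255,160,0),1); cv2.putText(o,str(x),(1,v-2),0,.4,(0,255,255),1)
        for y in range(int(np.ceil(y0/grid)*grid),int(y1),grid):
            u=int((y1-y)*s); cv2.line(o,(u,0),(u,H),(255,160,0),1); cv2.putText(o,str(y),(u+1,10),0,.4,(0,255,255),1)
    return o
E
python3 - <<'E'
from h import *
cam=get("top"); img,K,Rw,p=cam
hsv=cv2.cvtColor(img,cv2.COLOR_RGB2HSV)
m=((hsv[:,:,1]<60)&(hsv[:,:,2]>90)).astype(np.uint8)
m=cv2.morphologyEx(m,cv2.MORPH_CLOSE,np.ones((3,3)))
n,l,st,ce=cv2.connectedComponentsWithStats(m)
for i in range(1,n):
    x,y,w,h,a=st[i]
    if a<200 or y<120 or y>300: continue
    c=cv2.findContours((l==i).astype(np.uint8),0,1)[0][0][:,0]
    W=to_world(c,13,*cam[1:]).astype(np.float32)
    print(st[i],"circ",cv2.minEnclosingCircle(W),"rect",cv2.minAreaRect(W))
m=((hsv[:,:,0]>8)&(hsv[:,:,0]<22)&(hsv[:,:,2]>150)).astype(np.uint8); m[:200]=0;m[255:]=0;m[:,:255]=0;m[:,315:]=0
c=max(cv2.findContours(m,0,1)[0],key=len)[:,0]; print("mat",cv2.minEnclosingCircle(to_world(c,6,*cam[1:]).astype(np.float32)))
T=[]
for (u,v) in ((218,165),(138,230),(357,165),(427,233)):
    T.append(cv2.resize(img[v-40:v+40,u-50:u+50,::-1],None,fx=4,fy=3.75,interpolation=cv2.INTER_CUBIC))
cv2.imwrite("pics/crop1.png",np.vstack([np.hstack(T[:2]),np.hstack(T[2:])]))
E
```

```text
[276 128  23  21 268] circ ((715.9309692382812, 1.5137979984283447), 30.203622817993164) rect ((712.0794677734375, 0.3988533020019531), (51.417030334472656, 58.28038024902344), 14.033824920654297)
[ 327  138   61   60 2213] circ ((640.600341796875, -181.20449829101562), 87.05638885498047) rect ((640.8812255859375, -180.08450317382812), (125.94197082519531, 125.012939453125), 20.56690788269043)
[ 187  145   61   41 2215] circ ((637.6905517578125, 180.26783752441406), 87.46553802490234) rect ((638.3395385742188, 180.49290466308594), (148.65269470214844, 102.92613220214844), 88.61599731445312)
[ 397  204   58   59 2632] circ ((472.24176025390625, -359.3120422363281), 75.78597259521484) rect ((472.4549560546875, -359.1812438964844), (150.49783325195312, 147.34828186035156), 0.07636098563671112)
[ 114  210   51   44 1458] circ ((463.3614196777344, 371.4237976074219), 65.864990234375) rect ((460.19024658203125, 369.72894287109375), (110.49030303955078, 125.38948822021484), 3.865781784057617)
mat ((478.8666687011719, 4.999385833740234), 59.82907485961914)
```

View pics/crop1.png

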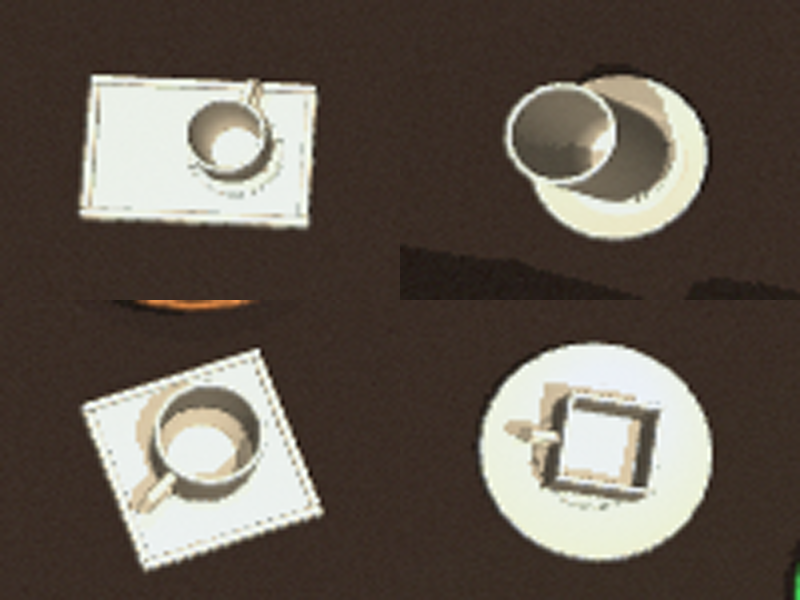

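```bash
python3 - <<'E'
from h import *
cam=get("top")
def w(u,v,z): return to_world([u,v],z,*cam[1:])[0]
# (rim centre px, z), (handle tip px, z)
D={"esp":((229,139,168,125,0,0),56,(257,80),50),"beak":((561,133.5,88,190,400,0),121,None,0),
"cof":((208.5,434.5,307,125,0,300),76,(140,505),67),"sq":((607,445,377,193,400,300),62,(510,430),55)}
for k,(a,z,h,hz) in D.items():
    f=lambda x,y:((x-a[4]+.5)/4-.5+a[2],(y-a[5]+.5)/3.75-.5+a[3])
    c=w(*f(a[0],a[1]),z); print(k,c.round(1),end=" ")
    if h:
        t=w(*f(*h),hz)-c; print("handle deg",np.degrees(np.arctan2(t[1],t[0])).round(1),np.hypot(*t).round(1))
f=lambda x,y:((x-400+.5)/4-.5+377,(y-300+.5)/3.75-.5+193)
P=[w(*f(*q),62) for q in ((570,392),(662,405),(648,498),(553,485))]
print(np.round(P,1),np.mean(P,0)); print([np.hypot(*(P[i]-P[i-1])).round(1) for i in range(4)])
# small saucer circle from right-hand part of outline (rim z14)
img=cam[0]; hsv=cv2.cvtColor(img,cv2.COLOR_RGB2HSV)
m=((hsv[:,:,1]<75)&(hsv[:,:,2]>90)).astype(np.uint8)
n,l=cv2.connectedComponents(m); c=cv2.findContours((l==l[240,155]).astype(np.uint8),0,1)[0][0][:,0]
c=c[(c[:,0]>148)|(c[:,1]>242)]; W=to_world(c,13,*cam[1:])
A=np.c_[2*W,np.ones(len(W))]; s=np.linalg.lstsq(A,(W**2).sum(1),rcond=None)[0]
print("small saucer",s[:2],np.sqrt(s[2]+s[0]**2+s[1]**2))
t=R.from_quat(r.state()["tool_rot"]).as_matrix(); print(t.round(3))
print(imaging.camera("wrist")["mount"])
E
```

```text
esp [635.3 153.2] handle deg -19.0 45.2
beak [461.  358.2] cof [ 641.  -180.1] handle deg 138.3 62.1
sq [ 469.7 -355.4] handle deg 80.6 59.7
[[ 504.6 -332.6]
 [ 497.1 -389.8]
 [ 435.1 -380.5]
 [ 442.5 -321.8]] [ 469.84420542 -356.17550795]
[np.float64(63.0), np.float64(57.7), np.float64(62.7), np.float64(59.2)]
small saucer [460.64928965 362.25034984] 55.377992045393704
[[-0.94   0.34  -0.   ]
 [ 0.34   0.94  -0.001]
 [-0.    -0.001 -1.   ]]
[[-2.70511018e-04  9.65383795e-01  2.60833385e-01  7.58625893e+01]
 [ 9.99999833e-01  3.94551602e-04 -4.23192568e-04  8.18849664e-02]
 [-5.11455478e-04  2.60833227e-01 -9.65383740e-01 -1.78093034e+02]
 [ 0.00000000e+00  0.00000000e+00  0.00000000e+00  1.00000000e+00]]
```

The crops confirm the pairing. The espresso rim centre is about (636,155) and its handle points at about -20°, so the current closing line at 70° already suits it.

Emit:
{"fn": "carry_out", "kwargs": {"rows": "0.9 -0.92 0 0 0 0 1;0.9 -0.92 0 0 0 0 1;0.9 -0.92 0 0 0 0 1;0.9 -0.92 0 0 0 0 1;0.9 -0.92 0 0 0 0 1;0.9 -0.92 0 0 0 0 1;0.9 -0.92 0 0 0 0 1;0.9 -0.92 0 0 0 0 1;0.9 -0.92 0 0 0 0 1;0 0 0 0 0 0 1"}}

```text
clock: 1.25
tcp_pos: [531.3, 259.7, 205.4]
tool_rot: [0.177, 0.984, -0.001, 0.001]
contact_force: [-0.9, -0.2, -0.0]
width: 94.2
finger_force: 0.0
```

Emit:
{"fn": "carry_out", "kwargs": {"rows": "0.7 -0.7 0 0 0 0 1;0.7 -0.7 0 0 0 0 1;0.5 -0.5 0 0 0 0 1;0.2 -0.2 0 0 0 0 1;0 0 0 0 0 0 1;0 0 0 0 0 0 1"}}

```text
clock: 1.85
tcp_pos: [631.4, 162.3, 205.2]
tool_rot: [0.172, 0.985, 0.0, -0.0]
contact_force: [0.2, 0.5, -0.2]
width: 94.2
finger_force: 0.0
```

```bash
python3 - <<'E'
from h import *
cam=get("wrist"); cv2.imwrite("pics/w1.png",rect(cam,540,740,60,260,56,3,20)); print(r.state()["tcp_pos"])
E
```

```text
[631.22984568 162.72975288 205.36379498]
```

View pics/w1.png

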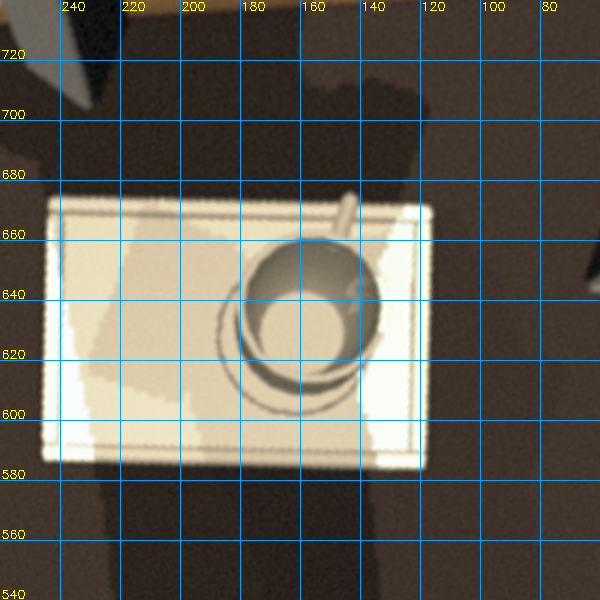

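The wrist view, rectified at z=56 mm, puts the espresso rim centre at about (636,156) from pixel (309,314). The handle points up-right at about -18°. The oblong saucer's ring maps to a well at (638,157.5). Next I descend and grip.

Emit:
{"fn": "carry_out", "kwargs": {"rows": "0.1 -0.12 -0.8 0 0 0 1;0 0 -0.8 0 0 0 1;0 0 -0.9 0 0 0 1;0 0 -0.7 0 0 0 1;0 0 -0.44 0 0 0 1;0 0 0 0 0 0 1;0 0 0 0 0 0 -1;0 0 0 0 0 0 -1;0 0 0 0 0 0 -1;0 0 0 0 0 0 -1", "force": 15}}

```text
clock: 2.9
tcp_pos: [637.6, 155.4, 24.5]
tool_rot: [0.172, 0.985, 0.0, 0.001]
contact_force: [-0.1, -0.4, -0.9]
width: 65.7
finger_force: 0.0
```

Emit:
{"fn": "carry_out", "kwargs": {"rows": "0 0 0 0 0 0 -1;0 0 0 0 0 0 -1;0 0 0 0 0 0 -1;0 0 0 0 0 0 -1;0 0 0 0 0 0 -1"}}

```text
clock: 3.4
tcp_pos: [637.2, 155.2, 23.7]
tool_rot: [0.173, 0.985, 0.0, 0.0]
contact_force: [-2.0, 0.1, 5.2]
width: 50.3
finger_force: 15.0
```

Emit:
{"fn": "carry_out", "kwargs": {"rows": "0 0 0.3 0 0 0 -1;0 0 0.7 0 0 0 -1;0 0 0.9 0 0 0 -1;0 0 0.6 0 0 0 -1;-0.6 -0.57 0 0 0 0 -1;-0.6 -0.57 0 0 0 0 -1;-0.6 -0.57 0 0 0 0 -1;-0.6 -0.57 0 0 0 0 -1;-0.6 -0.57 0 0 0 0 -1;-0.16 -0.15 0 0 0 0 -1"}}

```text
clock: 4.4
tcp_pos: [476.5, 2.3, 149.2]
tool_rot: [0.174, 0.985, -0.0, -0.0]
contact_force: [1.4, 1.5, -1.0]
width: 50.7
finger_force: 15.0
```

Emit:
{"fn": "carry_out", "kwargs": {"rows": "0.04 0.06 -0.7 0 0 0 -1;0 0 -0.8 0 0 0 -1;0 0 -0.6 0 0 0 -1;0 0 -0.2 0 0 0 -1;0 0 -0.1 0 0 0 -1;0 0 0 0 0 0 -1;0 0 0 0 0 0 -1"}}

```text
clock: 5.1
tcp_pos: [482.0, 8.2, 29.7]
tool_rot: [0.173, 0.985, 0.0, 0.001]
contact_force: [-0.7, 0.1, -1.2]
width: 50.7
finger_force: 15.0
```

Emit:
{"fn": "carry_out", "kwargs": {"rows": "0 0 -0.05 0 0 0 -1;0 0 -0.03 0 0 0 -1;0 0 -0.02 0 0 0 -1;0 0 -0.02 0 0 0 -1;0 0 0 0 0 0 -1"}}

```text
clock: 5.6
tcp_pos: [481.6, 8.1, 23.1]
tool_rot: [0.173, 0.985, 0.0, 0.0]
contact_force: [-3.1, 0.7, 14.3]
width: 50.8
finger_force: 15.0
```

Emit:
{"fn": "carry_out", "kwargs": {"rows": "0 0 0 0 0 0 0;0 0 0 0 0 0 1;0 0 0 0 0 0 1;0 0 0.02 0 0 0 1;0 0 0.5 0 0 0 1;0 0 0.9 0 0 0 1;0 0 0.9 0 0 0 1;0 0 0.9 0 0 0 1;0 0 0.3 0 0 0 1;0 0.5 0 0 0 0 1"}}

```text
clock: 6.6
tcp_pos: [482.4, 31.2, 201.3]
tool_rot: [0.174, 0.985, 0.001, 0.002]
contact_force: [0.9, 1.2, -0.7]
width: 93.9
finger_force: 0.0
```

Emit:
{"fn": "carry_out", "kwargs": {"rows": "-0.05 0.9 0 0 0 0 1;-0.05 0.9 0 0 0 0 1;-0.05 0.9 0 0 0 0 1;-0.05 0.9 0 0 0 0 1;-0.05 0.9 0 0 0 0 1;-0.05 0.9 0 0 0 0 1;-0.05 0.6 0 0 0 0 1;0 0.2 0 0 0 0 1;0 0 0 0 0 0 1;0 0 0 0 0 0 1"}}

```text
clock: 7.6
tcp_pos: [463.9, 341.8, 198.3]
tool_rot: [0.173, 0.985, -0.0, 0.0]
contact_force: [0.6, 0.2, -0.7]
width: 94.3
finger_force: 0.0
```

```bash
python3 - <<'E'
from h import *
s=r.state(); cam=get("wrist"); print(s["tcp_pos"],s["tool_rot"],cam[3]); A=rect(cam,380,520,290,430,121,3,20)
B=rect(get("top"),420,540,-60,60,56,3,20)
cv2.imwrite("pics/w2.png",np.hstack([A,cv2.copyMakeBorder(B,0,60,0,0,0)]))
E
```

```text
[463.94721622 341.75664074 198.32826642] [ 1.73096709e-01  9.84904759e-01 -3.78125138e-04  4.31769045e-05] [392.66679939 367.83542947 376.40480933]
```

View pics/w2.png

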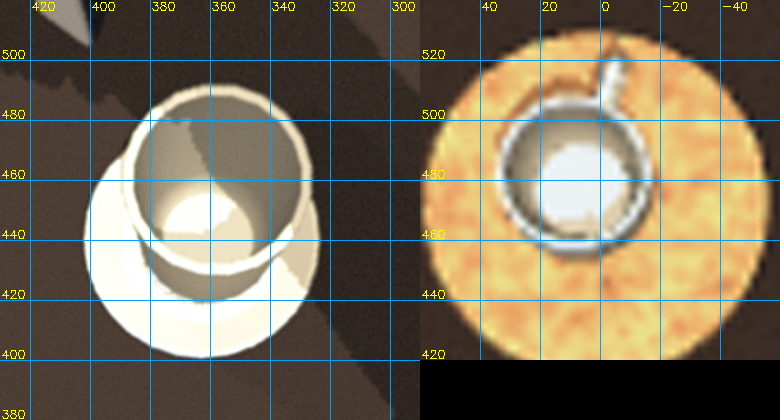

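The beaker rim centre is at (460.3,357.7), from pixel (217,179), and the small saucer projects to (460.5,360.5). The espresso cup stands upright on the mat at about (481,8.5).

Emit:
{"fn": "carry_out", "kwargs": {"rows": "-0.06 0.32 0 0 0 0 1;0 0 -0.6 0 0 0 1;0 0 -0.9 0 0 0 1;0 0 -0.8 0 0 0 1;0 0 -0.4 0 0 0 1;0 0 0 0 0 0 -1;0 0 0 0 0 0 -1;0 0 0 0 0 0 -1;0 0 0 0 0 0 -1;0 0 0 0 0 0 -1", "force": 20}}

```text
clock: 8.7
tcp_pos: [461.1, 359.3, 64.6]
tool_rot: [0.173, 0.985, 0.0, 0.001]
contact_force: [-1.9, -3.5, 6.1]
width: 64.7
finger_force: 20.0
```

Emit:
{"fn": "carry_out", "kwargs": {"rows": "0 0 0 0 0 0 -1;0 0 0 0 0 0 -1;0 0 0 0 0 0 -1"}}

```text
clock: 9.0
tcp_pos: [461.1, 359.2, 64.6]
tool_rot: [0.173, 0.985, 0.0, 0.0]
contact_force: [-1.2, -3.1, 8.2]
width: 64.3
finger_force: 20.0
```

Emit:
{"fn": "carry_out", "kwargs": {"rows": "0 0 0.3 0 0 0 -1;0 0 0.7 0 0 0 -1;0 0 0.9 0 0 0 -1;0 0 0.7 0 0 0 -1;0 0 0.2 0 0 0 -1;0.5 -0.57 0 0 0 0 -1;0.6 -0.68 0 0 0 0 -1;0.6 -0.68 0 0 0 0 -1;0.6 -0.68 0 0 0 0 -1;0.6 -0.68 0 0 0 0 -1"}}

```text
clock: 10.0
tcp_pos: [606.2, 193.1, 203.4]
tool_rot: [0.172, 0.985, -0.0, -0.0]
contact_force: [0.2, 0.9, -2.5]
width: 63.9
finger_force: 20.0
```

Emit:
{"fn": "carry_out", "kwargs": {"rows": "0.4 -0.45 0 0 0 0 -1;0.2 -0.25 0 0 0 0 -1;0 0 0 0 0 0 -1;0 0 0 0 0 0 -1"}}

```text
clock: 10.4
tcp_pos: [634.9, 160.5, 203.1]
tool_rot: [0.172, 0.985, 0.0, -0.0]
contact_force: [0.0, 0.0, -4.4]
width: 64.3
finger_force: 20.0
```

Emit:
{"fn": "carry_out", "kwargs": {"rows": "0.06 -0.05 -0.5 0 0 0 -1;0 0 -0.8 0 0 0 -1;0 0 -0.8 0 0 0 -1;0 0 -0.4 0 0 0 -1;0 0 -0.15 0 0 0 -1;0 0 0 0 0 0 -1;0 0 0 0 0 0 -1"}}

```text
clock: 11.1
tcp_pos: [639.1, 158.0, 72.4]
tool_rot: [0.172, 0.985, 0.0, 0.001]
contact_force: [-0.1, 0.1, -2.4]
width: 64.2
finger_force: 20.0
```

Emit:
{"fn": "carry_out", "kwargs": {"rows": "0 0 -0.05 0 0 0 -1;0 0 -0.05 0 0 0 -1;0 0 -0.03 0 0 0 -1;0 0 -0.02 0 0 0 -1;0 0 0 0 0 0 -1"}}

```text
clock: 11.6
tcp_pos: [639.0, 156.9, 64.6]
tool_rot: [0.173, 0.985, 0.0, 0.0]
contact_force: [-6.1, -1.7, 12.0]
width: 64.0
finger_force: 20.0
```

Emit:
{"fn": "carry_out", "kwargs": {"rows": "0 0 0 0 0 0 0.6;0 0 0 0 0 0 1;0 0 0 0 0 0 1;0 0 0 0 0 0 1;0 0 0.5 0 0 0 1;0 0 0.9 0 0 0 1;0 0 0.9 0 0 0 1;0 0 0.4 0 0 0 1;0 0 0 0 0 0 1;-0.4 -0.4 0 0 0 0 1"}}

```text
clock: 12.6
tcp_pos: [619.1, 139.2, 197.8]
tool_rot: [0.171, 0.985, 0.0, 0.0]
contact_force: [0.1, 0.5, 0.2]
width: 93.9
finger_force: 0.0
```

Emit:
{"fn": "carry_out", "kwargs": {"rows": "-0.65 -0.61 0 0 0 0 1;-0.65 -0.61 0 0 0 0 1;-0.65 -0.61 0 0 0 0 1;-0.5 -0.46 0 0 0 0 1;-0.2 -0.2 0 0 0 0 1;-0.1 -0.1 0 0 0 0 1;0 0 0 0 0 0 1;0 0 0 0 0 0 1"}}

```text
clock: 13.4
tcp_pos: [481.8, 8.5, 198.2]
tool_rot: [0.172, 0.985, -0.0, -0.0]
contact_force: [0.4, 0.8, 0.9]
width: 94.1
finger_force: 0.0
```

Emit:
{"fn": "carry_out", "kwargs": {"rows": "0 0 -0.8 0 0 0 1;0 0 -0.9 0 0 0 1;0 0 -0.9 0 0 0 1;0 0 -0.7 0 0 0 1;0 0 -0.18 0 0 0 1;0 0 0 0 0 0 1;0 0 0 0 0 0 -1;0 0 0 0 0 0 -1;0 0 0 0 0 0 -1;0 0 0 0 0 0 -1", "force": 15}}

```text
clock: 14.4
tcp_pos: [481.6, 7.7, 25.3]
tool_rot: [0.173, 0.985, 0.0, 0.001]
contact_force: [-0.7, -0.0, 0.2]
width: 65.2
finger_force: 0.0
```

Emit:
{"fn": "carry_out", "kwargs": {"rows": "0 0 0 0 0 0 -1;0 0 0 0 0 0 -1;0 0 0 0 0 0 -1;0 0 0 0 0 0 -1;0 0 0 0 0 0 -1"}}

```text
clock: 14.9
tcp_pos: [481.2, 7.7, 24.7]
tool_rot: [0.173, 0.985, 0.0, 0.0]
contact_force: [-1.2, 0.2, 6.0]
width: 50.4
finger_force: 15.0
```

Emit:
{"fn": "carry_out", "kwargs": {"rows": "0 0 0.3 0 0 0 -1;0 0 0.8 0 0 0 -1;0 0 0.9 0 0 0 -1;0 0 0.6 0 0 0 -1;-0.05 0.6 0 0 0 0 -1;-0.05 0.9 0 0 0 0 -1;-0.05 0.9 0 0 0 0 -1;-0.05 0.9 0 0 0 0 -1;-0.05 0.9 0 0 0 0 -1;-0.05 0.9 0 0 0 0 -1"}}

```text
clock: 15.9
tcp_pos: [465.6, 264.3, 154.4]
tool_rot: [0.173, 0.985, -0.0, -0.0]
contact_force: [1.0, -0.6, -1.1]
width: 50.2
finger_force: 15.0
```

Emit:
{"fn": "carry_out", "kwargs": {"rows": "-0.05 0.9 0 0 0 0 -1;-0.05 0.6 0 0 0 0 -1;0 0.3 0 0 0 0 -1;0 0.1 0 0 0 0 -1;0 0 0 0 0 0 -1;0 0 0 0 0 0 -1"}}

```text
clock: 16.5
tcp_pos: [461.6, 356.0, 154.4]
tool_rot: [0.173, 0.985, -0.0, 0.0]
contact_force: [0.5, -0.6, -1.3]
width: 50.7
finger_force: 15.0
```

Emit:
{"fn": "carry_out", "kwargs": {"rows": "-0.02 0.08 -0.6 0 0 0 -1;0 0 -0.9 0 0 0 -1;0 0 -0.6 0 0 0 -1;0 0 -0.3 0 0 0 -1;0 0 -0.07 0 0 0 -1;0 0 0 0 0 0 -1;0 0 -0.05 0 0 0 -1;0 0 -0.03 0 0 0 -1;0 0 0 0 0 0 -1"}}

```text
clock: 17.4
tcp_pos: [460.3, 361.8, 27.5]
tool_rot: [0.173, 0.985, 0.0, 0.0]
contact_force: [0.5, 0.3, -0.8]
width: 51.0
finger_force: 15.0
```

Emit:
{"fn": "carry_out", "kwargs": {"rows": "0 0 -0.03 0 0 0 -1;0 0 -0.02 0 0 0 -1;0 0 -0.02 0 0 0 -1;0 0 0 0 0 0 -1"}}

```text
clock: 17.8
tcp_pos: [460.3, 361.7, 24.3]
tool_rot: [0.173, 0.985, 0.0, 0.0]
contact_force: [-4.9, -3.9, 15.9]
width: 50.5
finger_force: 15.0
```

Emit:
{"fn": "carry_out", "kwargs": {"rows": "0 0 0 0 0 0 0.6;0 0 0 0 0 0 1;0 0 0 0 0 0 1;0 0 0 0 0 0 1;0 0 0.5 0 0 0 1;0 0 0.9 0 0 0 1;0 0 0.9 0 0 0 1;0 0 0.9 0 0 0 1;0 -0.5 0.3 0 0 0 1;0 -0.9 0 0 0 -0.5 1"}}

```text
clock: 18.8
tcp_pos: [460.5, 293.7, 200.9]
tool_rot: [0.205, 0.979, 0.002, 0.001]
contact_force: [1.4, -0.6, -1.0]
width: 93.8
finger_force: 0.0
```

Emit:
{"fn": "carry_out", "kwargs": {"rows": "0 -0.95 0 0 0 -0.9 1;0 -0.95 0 0 0 -0.9 1;0 -0.95 0 0 0 -0.9 1;0 -0.95 0 0 0 -0.9 1;0 -0.95 0 0 0 -0.9 1;0 -0.95 0 0 0 -0.9 1;0 -0.95 0 0 0 -0.9 1;0 -0.95 0 0 0 -0.9 1;0 -0.95 0 0 0 -0.9 1;0 -0.95 0 0 0 -0.9 1"}}

```text
clock: 19.8
tcp_pos: [459.8, -185.3, 198.7]
tool_rot: [0.744, 0.668, 0.0, 0.0]
contact_force: [1.0, -0.4, 0.5]
width: 93.6
finger_force: 0.0
```

Emit:
{"fn": "carry_out", "kwargs": {"rows": "0.05 -0.9 0 0 0 -0.1 1;0.05 -0.9 0 0 0 0 1;0.05 -0.6 0 0 0 0 1;0.05 -0.4 0 0 0 0 1;0 -0.2 0 0 0 0 1;0 0 0 0 0 0 1;0 0 0 0 0 0 1"}}

```text
clock: 20.5
tcp_pos: [470.2, -332.4, 198.3]
tool_rot: [0.747, 0.665, 0.0, -0.0]
contact_force: [-0.3, 0.6, 0.4]
width: 94.0
finger_force: 0.0
```

```bash
python3 - <<'E'
from h import *
s=r.state(); cam=get("wrist"); print(s["tcp_pos"],s["tool_rot"],cam[3]); A=rect(cam,370,570,-460,-260,62,2,20)
t=get("top"); B=rect(t,570,710,-250,-110,76,2.5,20); C=rect(t,400,700,80,420,6,1,50)
h=400; pad=lambda I:cv2.copyMakeBorder(I,0,h-I.shape[0],0,0,0)
cv2.imwrite("pics/w3.png",np.hstack([A,pad(B)])); cv2.imwrite("pics/w3c.png",cv2.resize(C,None,fx=1.6,fy=1.6))
E
```

```text
[ 470.1735342  -332.39749598  198.29628283] [ 7.46830036e-01  6.65014899e-01  8.06277975e-05 -2.71643559e-04] [ 478.98750694 -257.07192996  376.42575165]
```

View pics/w3.png

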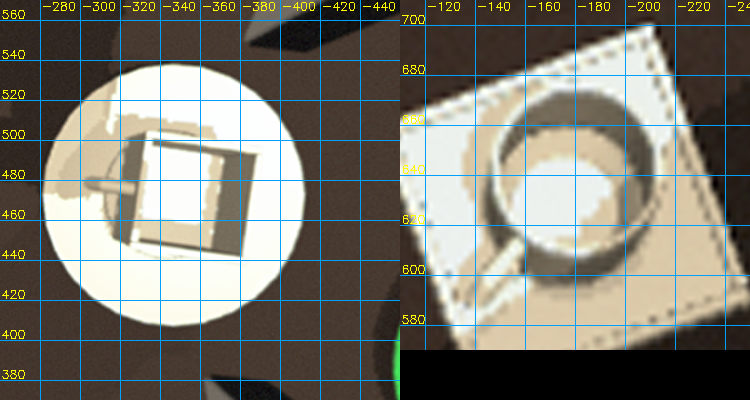

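View pics/w3c.png

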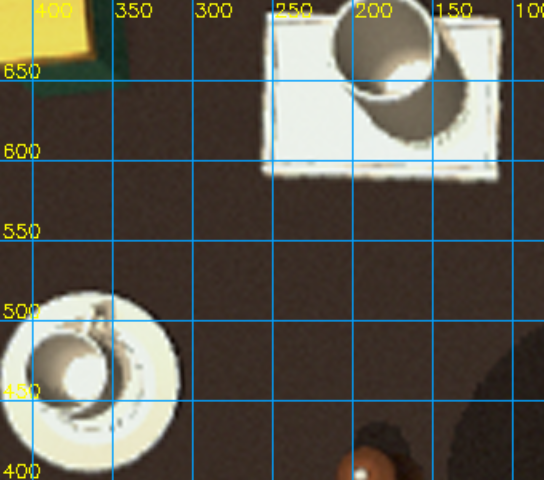

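Both cups of the first swap stand on their own saucers. The square cup's opening is centred at pixel (197,198), giving (471,-358), with its axis at -7° against the tool's -6.6°. The white large saucer is at (471.3,-359.3) with radius 75 mm, as it should be.

Emit:
{"fn": "carry_out", "kwargs": {"rows": "0.02 -0.5 0 0 0 0 1;0 0 -0.8 0 0 0 1;0 0 -0.9 0 0 0 1;0 0 -0.9 0 0 0 1;0 0 -0.6 0 0 0 1;0 0 -0.25 0 0 0 1;0 0 0 0 0 0 1;0 0 0 0 0 0 -1;0 0 0 0 0 0 -1;0 0 0 0 0 0 -1", "force": 20}}

```text
clock: 21.6
tcp_pos: [471.9, -358.7, 27.3]
tool_rot: [0.747, 0.665, 0.0, 0.001]
contact_force: [0.6, -0.1, -0.5]
width: 73.4
finger_force: 0.0
```

Emit:
{"fn": "carry_out", "kwargs": {"rows": "0 0 0 0 0 0 -1;0 0 0 0 0 0 -1;0 0 0 0 0 0 -1;0 0 0 0 0 0 -1;0 0 0 0 0 0 -1"}}

```text
clock: 22.1
tcp_pos: [471.4, -358.5, 26.5]
tool_rot: [0.747, 0.665, 0.0, 0.0]
contact_force: [-1.2, 2.4, 7.9]
width: 60.5
finger_force: 19.9
```

Emit:
{"fn": "carry_out", "kwargs": {"rows": "0 0 0.3 0 0 0 -1;0 0 0.8 0 0 0 -1;0 0 0.9 0 0 0 -1;0 0 0.6 0 0 0 -1;0.02 0.6 0 0 0 0 -1;0.02 0.9 0 0 0 0 -1;0.02 0.9 0 0 0 0 -1;0.02 0.9 0 0 0 0 -1;0.02 0.9 0 0 0 0 -1;0.02 0.9 0 0 0 0 -1"}}

```text
clock: 23.1
tcp_pos: [476.8, -101.8, 156.8]
tool_rot: [0.747, 0.665, 0.0, 0.0]
contact_force: [0.7, 0.5, -1.7]
width: 59.9
finger_force: 19.9
```

Emit:
{"fn": "carry_out", "kwargs": {"rows": "0.02 0.9 0 0 0 0 -1;0.02 0.8 0 0 0 0 -1;0 0.3 0 0 0 0 -1;0 0.1 0 0 0 0 -1;0 0 0 0 0 0 -1;0 0 0 0 0 0 -1"}}

```text
clock: 23.7
tcp_pos: [479.1, 0.2, 156.2]
tool_rot: [0.748, 0.664, -0.0, 0.0]
contact_force: [-0.3, 0.4, -2.2]
width: 60.4
finger_force: 19.9
```

Emit:
{"fn": "carry_out", "kwargs": {"rows": "0 0.05 -0.6 0 0 0 -1;0 0 -0.9 0 0 0 -1;0 0 -0.6 0 0 0 -1;0 0 -0.3 0 0 0 -1;0 0 -0.08 0 0 0 -1;0 0 0 0 0 0 -1;0 0 -0.04 0 0 0 -1;0 0 -0.02 0 0 0 -1;0 0 0 0 0 0 -1"}}

```text
clock: 24.6
tcp_pos: [479.4, 4.2, 29.4]
tool_rot: [0.747, 0.665, 0.0, 0.0]
contact_force: [0.2, -0.7, -1.3]
width: 60.3
finger_force: 19.9
```

Emit:
{"fn": "carry_out", "kwargs": {"rows": "0 0 -0.02 0 0 0 -1;0 0 -0.02 0 0 0 -1;0 0 -0.02 0 0 0 -1;0 0 0 0 0 0 -1"}}

```text
clock: 25.0
tcp_pos: [479.2, 4.2, 26.3]
tool_rot: [0.747, 0.665, 0.0, -0.0]
contact_force: [-3.4, -0.3, 11.2]
width: 60.4
finger_force: 19.9
```

Emit:
{"fn": "carry_out", "kwargs": {"rows": "0 0 0 0 0 0 0.6;0 0 0 0 0 0 1;0 0 0 0 0 0 1;0 0 0 0 0 0 1;0 0 0.5 0 0 0 1;0 0 0.9 0 0 0 1;0 0 0.9 0 0 0 1;0 0 0.9 0 0 0 1;0 0 0.3 0 0 0 1;0.3 -0.35 0 0 0 0.6 1"}}

```text
clock: 26.0
tcp_pos: [494.7, -11.6, 203.6]
tool_rot: [0.718, 0.697, 0.002, 0.0]
contact_force: [0.6, -0.3, 0.3]
width: 94.0
finger_force: 0.0
```

Emit:
{"fn": "carry_out", "kwargs": {"rows": "0.5 -0.57 0 0 0 0.9 1;0.5 -0.57 0 0 0 0.9 1;0.5 -0.57 0 0 0 0.9 1;0.5 -0.57 0 0 0 0.9 1;0.5 -0.57 0 0 0 0.9 1;0.3 -0.35 0 0 0 0.9 1;0.1 -0.1 0 0 0 0.9 1;0 0 0 0 0 0.1 1;0 0 0 0 0 0 1;0 0 0 0 0 0 1"}}

```text
clock: 27.0
tcp_pos: [638.9, -177.6, 201.0]
tool_rot: [0.349, 0.937, 0.0, -0.0]
contact_force: [-0.2, 0.6, -0.2]
width: 93.9
finger_force: 0.0
```

```bash
python3 - <<'E'
from h import *
s=r.state(); cam=get("wrist"); print(s["tcp_pos"],s["tool_rot"],cam[3]); cv2.imwrite("pics/w4.png",rect(cam,550,730,-270,-90,76,3,20))
E
```

```text
[ 638.86270417 -177.61624811  201.02062322] [ 3.48600747e-01  9.37271306e-01  1.19371235e-04 -5.79027548e-05] [ 581.46736104 -128.02051338  379.12811608]
```

View pics/w4.png

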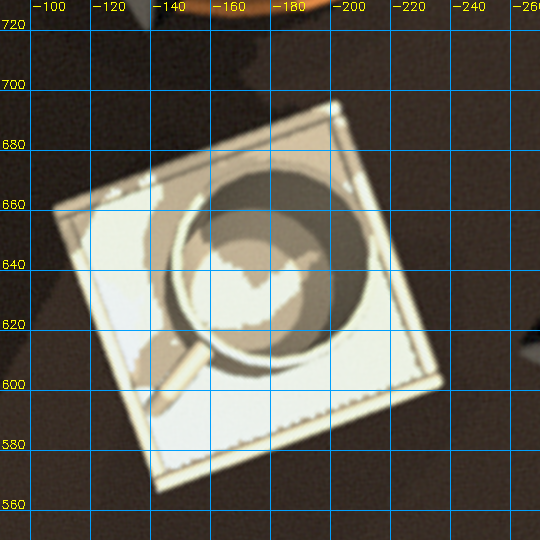

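The coffee cup's rim is centred at pixel (274,266), giving (641.3,-181). Its axis is at 49.4° and the tool is at 49.2°. The square saucer is at (641.5,-181.3), with its edges at 20.6°.

Emit:
{"fn": "carry_out", "kwargs": {"rows": "0.05 -0.07 -0.4 0 0 0 1;0 0 -0.7 0 0 0 1;0 0 -0.9 0 0 0 1;0 0 -0.8 0 0 0 1;0 0 -0.4 0 0 0 1;0 0 -0.15 0 0 0 1;0 0 0 0 0 0 1;0 0 0 0 0 0 -1;0 0 0 0 0 0 -1;0 0 0 0 0 0 -1", "force": 20}}

```text
clock: 28.05
tcp_pos: [642.2, -182.0, 34.6]
tool_rot: [0.348, 0.938, 0.0, 0.001]
contact_force: [-0.0, 0.1, -1.0]
width: 73.5
finger_force: 0.0
```

Emit:
{"fn": "carry_out", "kwargs": {"rows": "0 0 0 0 0 0 -1;0 0 0 0 0 0 -1;0 0 0 0 0 0 -1;0 0 0 0 0 0 -1"}}

```text
clock: 28.45
tcp_pos: [642.1, -182.0, 34.3]
tool_rot: [0.348, 0.938, 0.0, 0.001]
contact_force: [-0.9, 1.2, 7.9]
width: 69.0
finger_force: 20.0
```

Emit:
{"fn": "carry_out", "kwargs": {"rows": "0 0 0.3 0 0 0 -1;0 0 0.8 0 0 0 -1;0 0 0.9 0 0 0 -1;0 0 0.6 0 0 0 -1;-0.4 -0.42 0 0 0 0 -1;-0.62 -0.64 0 0 0 0 -1;-0.62 -0.64 0 0 0 0 -1;-0.62 -0.64 0 0 0 0 -1;-0.62 -0.64 0 0 0 0 -1;-0.4 -0.4 0 0 0 0 -1"}}

```text
clock: 29.45
tcp_pos: [474.8, -353.5, 164.6]
tool_rot: [0.349, 0.937, -0.0, 0.0]
contact_force: [0.4, -0.2, -1.4]
width: 68.7
finger_force: 20.0
```

Emit:
{"fn": "carry_out", "kwargs": {"rows": "-0.15 -0.15 0 0 0 0 -1;0 0 0 0 0 0 -1;0 0 0 0 0 0 -1"}}

```text
clock: 29.75
tcp_pos: [471.1, -357.4, 163.8]
tool_rot: [0.347, 0.938, 0.0, 0.0]
contact_force: [0.7, 0.3, -2.5]
width: 68.4
finger_force: 20.0
```

Contact is expected at TCP z of about 34.3.

Emit:
{"fn": "carry_out", "kwargs": {"rows": "0.01 -0.04 -0.6 0 0 0 -1;0 0 -0.9 0 0 0 -1;0 0 -0.6 0 0 0 -1;0 0 -0.3 0 0 0 -1;0 0 -0.05 0 0 0 -1;0 0 0 0 0 0 -1;0 0 -0.05 0 0 0 -1;0 0 -0.03 0 0 0 -1;0 0 0 0 0 0 -1"}}

```text
clock: 30.65
tcp_pos: [470.9, -360.5, 37.5]
tool_rot: [0.347, 0.938, -0.0, 0.0]
contact_force: [0.7, 0.6, -1.7]
width: 68.5
finger_force: 20.0
```

Emit:
{"fn": "carry_out", "kwargs": {"rows": "0 0 -0.02 0 0 0 -1;0 0 -0.02 0 0 0 -1;0 0 -0.02 0 0 0 -1;0 0 0 0 0 0 -1"}}

```text
clock: 31.05
tcp_pos: [470.7, -360.4, 34.3]
tool_rot: [0.348, 0.938, 0.0, 0.0]
contact_force: [-2.6, 2.9, 5.6]
width: 68.7
finger_force: 20.0
```

Emit:
{"fn": "carry_out", "kwargs": {"rows": "0 0 -0.01 0 0 0 -1;0 0 0 0 0 0 0.6;0 0 0 0 0 0 1;0 0 0 0 0 0 1;0 0 0 0 0 0 1;0 0 0.5 0 0 0 1;0 0 0.9 0 0 0 1;0 0 0.9 0 0 0 1;0 0 0.8 0 0 0 1;0 0.5 0.2 0 0 -0.6 1"}}

```text
clock: 32.05
tcp_pos: [471.1, -338.7, 202.8]
tool_rot: [0.388, 0.922, -0.001, 0.003]
contact_force: [0.3, 0.5, -0.5]
width: 94.2
finger_force: 0.0
```

Emit:
{"fn": "carry_out", "kwargs": {"rows": "0.03 0.9 0 0 0 -0.8 1;0.03 0.9 0 0 0 -0.8 1;0.03 0.9 0 0 0 -0.8 1;0.03 0.9 0 0 0 -0.8 1;0.03 0.9 0 0 0 -0.8 1;0.03 0.9 0 0 0 -0.8 1;0 0.8 0 0 0 -0.8 1;0 0.4 0 0 0 -0.8 1;0 0.1 0 0 0 0 1;0 0 0 0 0 0 1"}}

```text
clock: 33.05
tcp_pos: [479.6, -1.6, 198.4]
tool_rot: [0.745, 0.667, -0.0, 0.0]
contact_force: [-0.1, -0.7, -0.2]
width: 94.3
finger_force: 0.0
```

Emit:
{"fn": "carry_out", "kwargs": {"rows": "0 0.1 -0.6 0 0 0 1;0 0 -0.8 0 0 0 1;0 0 -0.9 0 0 0 1;0 0 -0.8 0 0 0 1;0 0 -0.33 0 0 0 1;0 0 0 0 0 0 1;0 0 0 0 0 0 -1;0 0 0 0 0 0 -1;0 0 0 0 0 0 -1;0 0 0 0 0 0 -1"}}

```text
clock: 34.05
tcp_pos: [480.1, 3.4, 27.7]
tool_rot: [0.746, 0.666, 0.001, 0.0]
contact_force: [0.7, -0.7, 0.0]
width: 65.3
finger_force: 0.0
```

Emit:
{"fn": "carry_out", "kwargs": {"rows": "0 0 0 0 0 0 -1;0 0 0 0 0 0 -1;0 0 0 0 0 0 -1;0 0 0 0 0 0 -1"}}

```text
clock: 34.45
tcp_pos: [479.9, 3.4, 27.5]
tool_rot: [0.746, 0.666, 0.0, 0.0]
contact_force: [-2.6, 0.4, 10.2]
width: 60.2
finger_force: 19.9
```

Emit:
{"fn": "carry_out", "kwargs": {"rows": "0 0 0.3 0 0 0 -1;0 0 0.8 0 0 0 -1;0 0 0.9 0 0 0 -1;0 0 0.6 0 0 0 -1;0.4 -0.46 0 0 0 0.4 -1;0.6 -0.68 0 0 0 0.6 -1;0.6 -0.68 0 0 0 0.6 -1;0.6 -0.68 0 0 0 0.6 -1;0.6 -0.68 0 0 0 0.6 -1;0.35 -0.4 0 0 0 0.6 -1"}}

```text
clock: 35.45
tcp_pos: [638.1, -178.6, 156.5]
tool_rot: [0.568, 0.823, -0.001, 0.0]
contact_force: [-2.1, 0.4, -2.7]
width: 60.1
finger_force: 19.9
```

Emit:
{"fn": "carry_out", "kwargs": {"rows": "0.1 -0.1 0 0 0 0 -1;0 0 0 0 0 0 -1;0 0 0 0 0 0 -1"}}

```text
clock: 35.75
tcp_pos: [641.6, -179.6, 156.8]
tool_rot: [0.569, 0.823, 0.0, -0.0]
contact_force: [-0.7, 0.2, -2.1]
width: 60.3
finger_force: 19.9
```

Emit:
{"fn": "carry_out", "kwargs": {"rows": "0 -0.02 -0.6 0 0 0 -1;0 0 -0.9 0 0 0 -1;0 0 -0.6 0 0 0 -1;0 0 -0.3 0 0 0 -1;0 0 -0.05 0 0 0 -1;0 0 0 0 0 0 -1;0 0 -0.05 0 0 0 -1;0 0 -0.03 0 0 0 -1;0 0 0 0 0 0 -1"}}

```text
clock: 36.65
tcp_pos: [642.4, -181.7, 31.0]
tool_rot: [0.568, 0.823, 0.0, 0.0]
contact_force: [-0.6, -0.1, -1.7]
width: 60.1
finger_force: 19.9
```

Emit:
{"fn": "carry_out", "kwargs": {"rows": "0 0 -0.02 0 0 0 -1;0 0 -0.02 0 0 0 -1;0 0 -0.02 0 0 0 -1;0 0 -0.02 0 0 0 -1;0 0 0 0 0 0 -1"}}

```text
clock: 37.15
tcp_pos: [642.2, -181.8, 27.5]
tool_rot: [0.569, 0.823, 0.0, 0.0]
contact_force: [-7.1, 2.6, 16.1]
width: 60.0
finger_force: 19.9
```

Touching, so I release it, rise and back off to look.

Emit:
{"fn": "carry_out", "kwargs": {"rows": "0 0 0 0 0 0 0.6;0 0 0 0 0 0 1;0 0 0 0 0 0 1;0 0 0 0 0 0 1;0 0 0.5 0 0 0 1;0 0 0.9 0 0 0 1;0 0 0.9 0 0 0 1;0 0 0.9 0 0 0 1;-0.6 0.6 0.3 0 0 0 1;-0.7 0.7 0 0 0 0 1"}}

```text
clock: 38.15
tcp_pos: [577.6, -117.4, 203.6]
tool_rot: [0.569, 0.822, 0.001, 0.002]
contact_force: [1.2, 0.8, -0.4]
width: 94.2
finger_force: 0.0
```

Emit:
{"fn": "carry_out", "kwargs": {"rows": "-0.7 0.7 0 0 0 0 1;-0.7 0.7 0 0 0 0 1;-0.7 0.7 0 0 0 0 1;0 0 0 0 0 0 1;0 0 0 0 0 0 1"}}

```text
clock: 38.65
tcp_pos: [472.1, -11.1, 201.9]
tool_rot: [0.568, 0.823, 0.001, 0.0]
contact_force: [0.1, -0.5, -0.1]
width: 93.8
finger_force: 0.0
```

```bash
python3 - <<'E'
from h import *
cam=get("top")
T=[rect(cam,x-75,x+75,y-100,y+100,z,2,25) for x,y,z in ((638,157,6),(460,360,6),(641,-181,6),(471,-359,6))]
cv2.imwrite("pics/f1.png",np.vstack([np.hstack(T[:2]),np.hstack(T[2:])]))
cv2.imwrite("pics/f2.png",imaging.camera("scene")["image"][:,:,::-1])
E
```

```text
(no output)
```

View pics/f1.png

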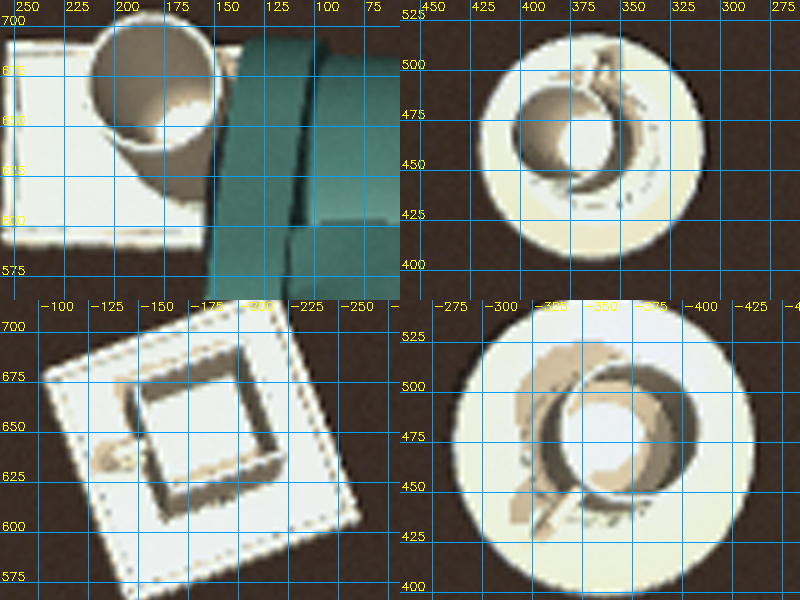

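View pics/f2.png

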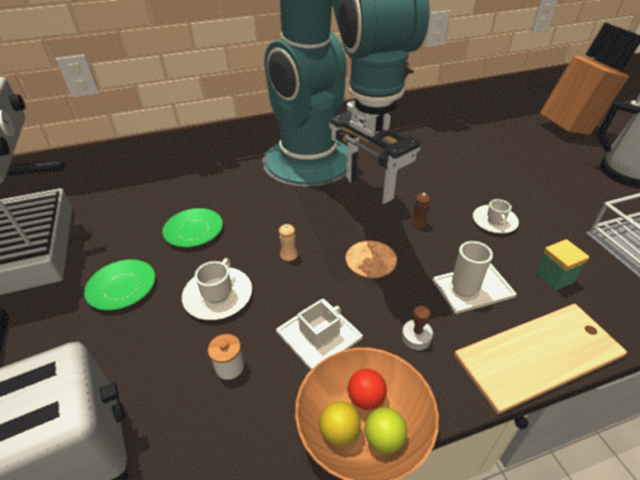

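All four cups stand upright in their own wells in both views, each within about 4 mm of the well centre. The mat is empty and the green plates are untouched.

```bash
python3 -c "
from workcell import r
print(r.close_job())"
```

```text
the job is handed in; nothing more can be done
None
```

All four cups now stand upright in the wells of their own saucers, the cork mat is empty again, and the job was handed in at about 39 s of the 144 s allowed; no verdict was shown.

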